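# Stir the drying beads and close the dish

## Task

Take the stirring rod from its stand and stir the beads in the white dish with it, anticlockwise as seen from above, until the orange bead has travelled once right round the dish's stem; the gripper itself must not touch the beads. Then put the rod back upright in its stand, slide the blue cover over the stem and lower it, without dropping it, until it lies flat on the dish's rim with all the beads inside. Leave the jar, bottle, petri dish and timer where they are.

Things in the scene. Friction and masses are not known exactly. Their poses are not given: they have to be found in the camera images.
- dish: white ceramic drying dish, fixed: outside diameter 140, wall 4, rim 45 high, inner floor 6 above the bench. A steel core of diameter 60, 36 high, fills its middle; the beads lie in the ring-shaped channel (radius 30 to 66) between core and wall. Origin: centre of the underside, on the stem's axis; z up; x points to a small black mark on the rim's outside, where the orange bead starts.
- stem_top (a point): top end of the upright steel stem that rises from the dish's core, on the dish's axis, 100 above the bench; the stem's diameter is 16, tapering to 9 over the last 7
- tracer_center (a point): centre of the one orange bead, a hard ball of diameter 24, 18 g. It starts in the channel about 48 from the stem's axis, by the dish's black mark; on its clockwise side (seen from above) the channel is empty for about 110 degrees; the five other beads follow on its anticlockwise side at about 50 degree steps.
- cover: blue disc cover, diameter 150, 5 thick, flat on the bench, with a white round hub on top (diameter 40, from 5 to 45 above the underside) and a hole of diameter 20 through disc and hub, which passes over the dish's stem. 80 to 170 g. Origin: centre of the underside; z up out of the hub. On the dish its underside rests on the rim, 45 above the bench; the stem stands 10 proud of the hub.
- rod: stirring rod, 185 long overall, 70 to 120 g: a straight green glass shaft of diameter 12 and length 125 with a round yellow handle of diameter 24 and length 60 on top. It stands upright in the stand, its top 195 above the bench. Grip it firmly: stirring pushes on its tip with up to about 10 N and can swing it a little in the fingers. Origin: centre of its lower tip; z along it towards the handle.
- rod_tip (a point): lower tip of the rod, on its axis (same point as the rod's origin)
- rod_grip (a point): middle of the rod's yellow handle, on its axis, 155 above its tip: the place to grip from above
- stand: grey square rod stand, fixed to the bench, 80 by 80 and 90 high, with one upright round hole of diameter 18 in the middle of its top (4 bevel at the mouth); the hole is 80 deep, so the standing rod's tip is 10 above the bench. Origin: centre of the underside, on the hole's axis; z up.
- jar: bystander: white plastic jar, diameter 68, 120 high, loose; origin centre of its underside
- reagent: bystander: amber bottle with blue cap, diameter 60, 130 high, loose; origin centre of its underside
- petri: bystander: clear shallow round dish, diameter 80, 18 high, loose; origin centre of its underside
- timer: bystander: white timer, 60 by 70, 22 high, loose; origin centre of its underside
- bead1_center (a point): centre of one of the five other beads (white), diameter 24, 18 g, in the dish's channel
- bead2_center (a point): centre of one of the five other beads (blue), diameter 24, 18 g, in the dish's channel
- bead3_center (a point): centre of one of the five other beads (white), diameter 24, 18 g, in the dish's channel
- bead4_center (a point): centre of one of the five other beads (blue), diameter 24, 18 g, in the dish's channel
- bead5_center (a point): centre of one of the five other beads (white), diameter 24, 18 g, in the dish's channel
Mind the look-alikes: they are no part of the job. What is shaped like the dish but purple or yellow is not meant.

How it is judged:
On the way, in this order (a step that is already met when the one before it is completed fails the run):
1. stirred with the rod, the orange bead has come a quarter of the way round, anticlockwise (y of tracer_center in the frame of dish above 0.03 m and z of rod_tip in the frame of dish below 0.04 m and horizontal distance between rod_tip and dish below 0.066 m), for 0.05 s.
2. the orange bead has come half way round (x of tracer_center in the frame of dish below -0.03 m and z of rod_tip in the frame of dish below 0.04 m and horizontal distance between rod_tip and dish below 0.066 m), for 0.05 s.
3. the orange bead has come three quarters of the way round (y of tracer_center in the frame of dish below -0.03 m and z of rod_tip in the frame of dish below 0.04 m and horizontal distance between rod_tip and dish below 0.066 m), for 0.05 s.
4. the orange bead is back at the side where it started (x of tracer_center in the frame of dish above 0.03 m and z of rod_tip in the frame of dish below 0.04 m and horizontal distance between rod_tip and dish below 0.066 m), for 0.05 s.
At the end, for the whole second after the job is handed in: The cover is over the stem, centred within 4 mm of the dish, its underside within 3 mm of the rim's height, level within 0.04 rad and at rest; all six beads are in the dish beneath it; the rod is at rest in its stand, tip within 6 mm of the hole's bottom and axis, upright within 0.15 rad (horizontal distance between cover and dish below 0.004 m and z of cover in the frame of dish between 0.042 and 0.048 m and angle between cover's own z axis and vertical below 0.04 rad and linear speed of each of cover, rod below 0.02 m/s and horizontal distance between rod_tip and stand below 0.006 m and z of rod_tip in the frame of stand below 0.016 m and angle between rod's own z axis and vertical below 0.15 rad and z of tracer_center in the frame of dish between 0.01 and 0.045 m and horizontal distance between each of tracer_center, bead1_center, bead2_center, bead3_center, bead4_center, bead5_center and dish below 0.066 m and z of bead1_center in the frame of dish between 0.01 and 0.045 m and z of bead2_center in the frame of dish between 0.01 and 0.045 m and z of bead3_center in the frame of dish between 0.01 and 0.045 m and z of bead4_center in the frame of dish between 0.01 and 0.045 m and z of bead5_center in the frame of dish between 0.01 and 0.045 m); the robot touches nothing.
It fails at once if the gripper touches a bead (contact force between any of the fingers, the arm and tracer above 0.3 N or contact force between any of the fingers, the arm and bead1 above 0.3 N or contact force between any of the fingers, the arm and bead2 above 0.3 N or contact force between any of the fingers, the arm and bead3 above 0.3 N or contact force between any of the fingers, the arm and bead4 above 0.3 N or contact force between any of the fingers, the arm and bead5 above 0.3 N).
It fails at once if the cover is dropped (falls faster than 0.6 m/s out of the fingers) (linear speed of cover above 0.6 m/s and not (contact force between the fingers and cover above 0.1 N)).
It fails at once if a bystander (jar, bottle, petri dish or timer) is moved more than 20 mm (distance of any of jar, reagent, petri, timer from where it was at the start of the episode above 0.02 m).
It also fails if it takes over 72 s, if anything falls off the work surface, if the arm or the gripper's body presses on something with over 40 N, if the wrist force passes 120 N, or if a joint passes its speed limit or range.

## Robot

A 7-joint arm with a two-finger parallel gripper is mounted at the origin on the work surface. World frame = base frame: x ahead of the robot, y to its left, z up, the work surface at z = 0. Lengths are in m, angles in rad, forces in N, time in s.
With the tool pointing down it reaches from about 0.4 to 0.875 m from the base axis. Payload 6.5 kg.
Tool frame: the origin (TCP) lies at the very end of the fingers, on their centre line; the grasp point (between the pads) lies 19 mm behind it; z points along the fingers, y is the line along which they close (so a half turn about z gives the same grasp; the last joint's range is limited). The gripper opens to 88 mm and grips with 3 to 60 N. Pads are 18 mm wide; open, the fingers measure 123 mm over their backs; the gripper's body (75 mm by 187 mm) begins 45 mm behind the grasp point.
Start: joints at [-1.175, 0.536, -0.004, 1.538, 0.003, 1.067, -0.071], TCP at [0.29, 0.582, 0.239] pointing down, gripper open.
Joint ranges: [-2.7, 2.7], [-0.37, 2.16], [-1.27, 1.26], [0.24, 2.4], [-1.31, 4.45], [0.19, 1.91], [-2.76, 2.76]. Speed limits (rad/s): [2.39, 2.39, 3.14, 3.14, 3.14, 3.14, 3.14].

## Interface

Orientations are given as a unit quaternion [w, x, y, z].
In Python, from cell import * gives the robot as it stands. Calls block until the motion is done:
- reach(position, orientation): joint-space move of the TCP to a pose.
- move_straight(position, rotation=None, speed=0.15, f_stop=None): straight line of the TCP; rotation=None keeps the orientation; speed is the mean speed in m/s. With f_stop (N) it stops when the force on the tool has changed by that much, and returns True; else False.
- goto_joints(angles): joint-space move.
- gripper_to(opening, f_grip=None): opening from 0.0 (shut) to 1.0 (fully open); f_grip is the grip in N (None keeps the last); returns when the fingers have stopped.
- pause(seconds).
- solve_ik(position, orientation): joint angles nearest the present ones, or None.
- capture(name): name is "scene" or "side" or "wrist"; returns a dict with "img" (384x512x3 uint8, blue, green, red), "depth" (384x512 float32, m along the optical axis (not along the pixel's ray), 0 where there is no reading), "K" (3x3 intrinsics, pixels), "R" (3x3) and "t" (3): a world point X has camera coordinates R X + t. Camera axes: x right, y down, z forward; pixel columns grow to the right and rows downward; lengths in m; the calibration is good to about 2 mm. A picture is of the moment at which its call begins.
A pose or a line that the arm cannot do raises Unreachable and nothing moves.
- close_job(): hands the job in; it is judged then, once.
Readings, each from a call of its own:
- current_time(): time.
- current_joint_positions(): joint angles.
- current_joint_vel(): joint speeds.
- current_joint_efforts(): joint torques, N m.
- current_position(): TCP position.
- current_ee_rot(): TCP orientation.
- current_contact_force(): force on the tool from outside, world axes, zero at the start.
- current_ft_torque(): the same for the moment, N m.
- current_width(): opening from 0.0 (shut) to 1.0 (fully open).
- current_gripper_force(): force on a finger pad.
Only numpy, scipy, OpenCV 4.12 (cv2) and the standard library are available. Lean on these libraries where they do the work, as an engineer would, in place of code of your own. Each camera call takes 0.05 s, during which the arm holds its last target. There are 200 camera calls.

## Working session

There is one attempt and no reset: what is moved stays moved. The work goes in short steps, each a Python script; the robot and the scene stay as the last script left them, time stands still between calls to the robot, and variables do not carry over. Pictures are saved under pics/ and viewed, at most 11 in all, crops included, and the job is handed in when it is done.

```bash
ls; mkdir -p pics; python3 - <<'E'
from cell import *
import cv2,pickle
d={}
for n in("scene","side"):
    c=capture(n); d[n]=c; cv2.imwrite(f"pics/{n}0.png",c["img"])
    print(n,c["K"].tolist(),c["R"].round(3).tolist(),c["t"])
pickle.dump(d,open("c0.pkl","wb"))
print(current_time(),current_position(),current_ee_rot(),current_width())
E
```

```text
pics
scene [[448.72234978040166, 0.0, 253.78614583170855], [0.0, 448.72234978040166, 195.5606910421833], [0.0, 0.0, 1.0]] [[0.732, 0.681, 0.014], [0.589, -0.622, -0.515], [-0.342, 0.386, -0.857]] [-0.32682365 -0.21072588  1.40788347]
side [[395.9174819635403, 0.0, 246.2977482868689], [0.0, 395.9174819635403, 194.05347184673906], [0.0, 0.0, 1.0]] [[0.995, -0.102, 0.023], [-0.04, -0.581, -0.813], [0.096, 0.807, -0.582]] [-0.45978269  0.09678158  1.08891159]
0.1 [0.28942143 0.58143654 0.237979  ] [-1.15597327e-04  2.28859440e-01  9.73459208e-01 -7.16442794e-04] 1.0002436610055347
```

View pics/scene0.png

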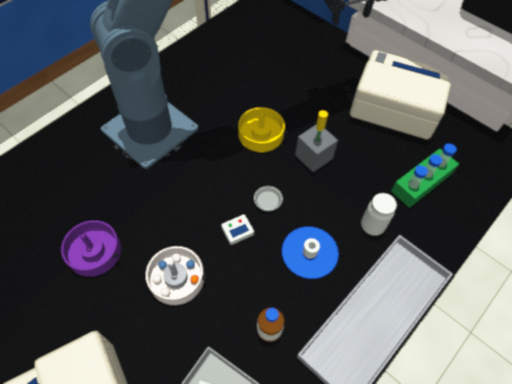

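View pics/side0.png

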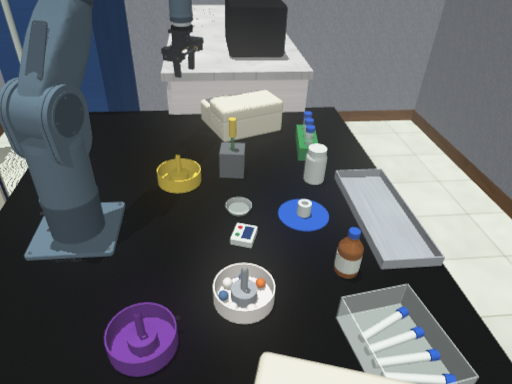

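```bash
python3 - <<'E'
import cv2,pickle,numpy as np
d=pickle.load(open("c0.pkl","rb"))
def crop(n,x,y,w=65,h=65):
    im=d[n]["img"][y:y+h,x:x+w]; return cv2.resize(im,None,fx=6,fy=4.6*6/4.6,interpolation=cv2.INTER_CUBIC)[:390,:390]
def row(n,b): return np.hstack([cv2.resize(d[n]["img"][y:y+72,x:x+65],(260,288),interpolation=cv2.INTER_CUBIC) for x,y in b])
cv2.imwrite("pics/z1.png",np.vstack([row("scene",[(142,240),(279,216),(285,104)]),row("side",[(211,252),(271,175),(200,112)])]))
E
```

```text
(no output)
```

View pics/z1.png

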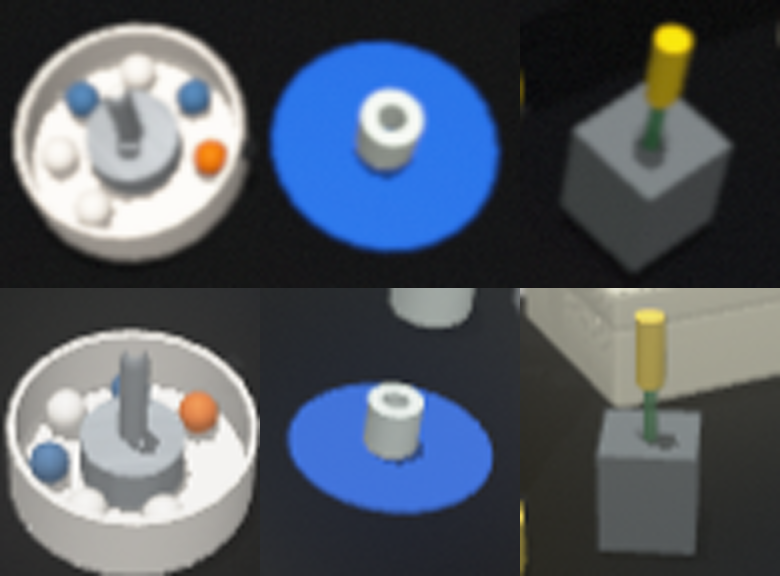

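```bash
cat >h.py <<'E'
import numpy as np,cv2
from scipy.optimize import least_squares
def ray(c,u,v):
    d=np.linalg.inv(c["K"])@np.array([u,v,1.]); return -c["R"].T@c["t"], c["R"].T@d
def onz(c,u,v,z):
    o,d=ray(c,u,v); return o+d*(z-o[2])/d[2]
def cloud(c):
    v,u=np.mgrid[:384,:512]; p=np.stack([u,v,np.ones_like(u)],-1).reshape(-1,3)@np.linalg.inv(c["K"]).T
    z=c["depth"].reshape(-1,1); return ((p*z-c["t"])@c["R"]).reshape(384,512,3)
def tri(cs,uvs):
    A=[];b=[]
    for c,(u,v) in zip(cs,uvs):
        o,d=ray(c,u,v); d/=np.linalg.norm(d); P=np.eye(3)-np.outer(d,d); A.append(P); b.append(P@o)
    x=np.linalg.lstsq(np.vstack(A),np.hstack(b),rcond=None)[0]
    return x,[np.linalg.norm(a@x-q) for a,q in zip(A,b)]
def circ(P,r):
    s=least_squares(lambda q:np.hypot(*(P-q).T)-r,P.mean(0),loss="soft_l1",f_scale=.002); return s.x,np.std(s.fun)
def blue_edge(c,mask,z):
    cs,_=cv2.findContours(mask.astype(np.uint8),cv2.RETR_EXTERNAL,cv2.CHAIN_APPROX_NONE)
    k=max(cs,key=cv2.contourArea)[:,0]; return np.array([onz(c,u,v,z)[:2] for u,v in k])
E
python3 - <<'E'
from h import *
import pickle
d=pickle.load(open("c0.pkl","rb")); S,D=d["scene"],d["side"]
for n,a,b,z in [("stem",(172.4,264.7),(244.2,268.2),.1),("orange",(194.5,279.25),(260.5,282.75),.018),("hub",(311.75,245.5),(305,202.75),.045),("rodtop",(323.25,113.7),(232.5,119.3),.195),("hole",(317.75,141.5),(233,149.5),.09)]:
    x,r=tri([S,D],[a,b]); print(n,x.round(4),np.round(r,4),onz(S,*a,z).round(4),onz(D,*b,z).round(4))
for c,box in((S,(279,216)),(D,(271,175))):
    im=c["img"].astype(int); m=(im[...,0]-im[...,2]>80); k=np.zeros_like(m); k[box[1]:box[1]+72,box[0]:box[0]+65]=1
    print("cover",circ(blue_edge(c,m&k,.005),.075))
for c,box in((S,(142,240)),(D,(209,260))):
    k=np.zeros((384,512),bool); k[box[1]:box[1]+72,box[0]:box[0]+72]=1
    C=cloud(c); m=k&(np.abs(C[...,2]-.045)<.003); P=C[m][:,:2]; c0=np.median(P,0)
    P=P[np.hypot(*(P-c0).T)>.055]; print("dish",len(P),circ(P,.068))
    t=k&(C[...,2]>.085)&(C[...,2]<.11); print("stem",C[t].mean(0),t.sum())
for nm,c,box,lo,hi,side in (("rod",S,(310,100),.14,.2,1),("rod",D,(218,110),.14,.2,1),):
    C=cloud(c);k=np.zeros((384,512),bool); k[box[1]:box[1]+45,box[0]:box[0]+30]=1
    m=k&(C[...,2]>lo)&(C[...,2]<hi)&(c["img"][...,2].astype(int)-c["img"][...,0]>60); print(nm,m.sum(),C[m].mean(0),C[m].max(0))
# stand top
for c,box in((S,(295,120)),(D,(218,140))):
    C=cloud(c);k=np.zeros((384,512),bool); k[box[1]:box[1]+50,box[0]:box[0]+45]=1
    m=k&(np.abs(C[...,2]-.09)<.006); P=C[m][:,:2].astype(np.float32); print("stand",len(P),cv2.minAreaRect(P))
E
```

```text
stem [ 0.4297 -0.2713  0.0924] [0.0023 0.0023] [ 0.4349 -0.2739  0.1   ] [ 0.4272 -0.2765  0.1   ]
orange [ 0.4705 -0.2469  0.0168] [0.0006 0.0006] [ 0.4714 -0.2475  0.018 ] [ 0.4699 -0.2474  0.018 ]
hub [0.6334 0.0184 0.0433] [0.0004 0.0004] [0.6341 0.0173 0.045 ] [0.6324 0.0166 0.045 ]
rodtop [0.442  0.2735 0.1902] [0.0004 0.0004] [0.4437 0.27   0.195 ] [0.4415 0.2626 0.195 ]
hole [0.4457 0.2673 0.0836] [0.0025 0.0025] [0.4506 0.2609 0.09  ] [0.4432 0.2592 0.09  ]
cover (array([0.63279245, 0.01814157]), np.float64(0.0008171660720187844))
cover (array([0.63070971, 0.01643539]), np.float64(0.01988873682694849))
dish 237 (array([ 0.4285646 , -0.27447205]), np.float64(0.0016438912922819352))
stem [ 0.43117251 -0.27589292  0.09288583] 30
dish 276 (array([ 0.42785687, -0.27536461]), np.float64(0.001573617351953921))
stem [ 0.42680332 -0.2788838   0.09257654] 41
rod 155 [0.44464378 0.26508    0.1755515 ] [0.45458809 0.28307159 0.1990807 ]
rod 123 [0.44004865 0.26235981 0.17075323] [0.45030367 0.27885465 0.19605229]
stand 567 ((0.44154778122901917, 0.2710711658000946), (0.08341360837221146, 0.08300084620714188), 82.04618835449219)
stand 299 ((0.441458135843277, 0.2699068784713745), (0.08658668398857117, 0.07949516177177429), 81.92224884033203)
```

```bash
cat >>h.py <<'E'
def yaw(deg):
    f=np.radians(90-deg)/2; return [0,float(np.sin(f)),float(np.cos(f)),0]
E
python3 - <<'E'
from h import *
from cell import *
import pickle
d=pickle.load(open("c0.pkl","rb")); S=d["scene"]
for n,u,v,z in(("jar",380,203,.12),("bottle",272,314,.13),("timer",238,229,.022),("petri",268,198,.01),("yellow",262,125,.045)): print(n,onz(S,u,v,z).round(3))
reach([.442,.27,.27],yaw(0))
print(current_time(),current_joint_positions(),current_position())
c=capture("wrist"); pickle.dump(c,open("w1.pkl","wb")); cv2.imwrite("pics/w1.png",c["img"])
print(c["R"].round(3).tolist(),(-c["R"].T@c["t"]).round(3))
E
```

```text
jar [0.701 0.195 0.12 ]
bottle [ 0.691 -0.207  0.13 ]
timer [ 0.454 -0.071  0.022]
petri [0.444 0.062 0.01 ]
yellow [0.27  0.225 0.045]
1.4083 [-0.90195539  0.28061449  0.31960012  1.86613618 -0.1035931   1.01062768
 -0.5354025 ] [0.44144309 0.27175527 0.26989437]
[[1.0, 0.004, 0.0], [0.004, -0.953, 0.302], [0.001, -0.302, -0.953]] [0.442 0.35  0.416]
```

View pics/w1.png

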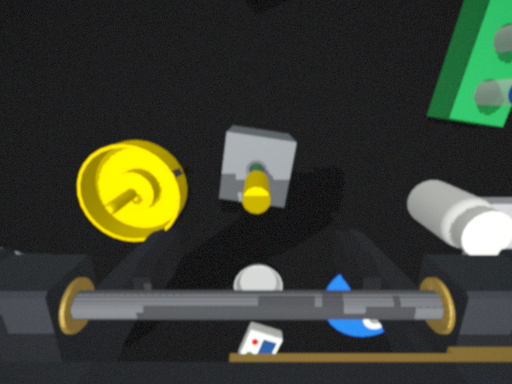

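```bash
python3 - <<'E'
from h import *
import pickle
c=pickle.load(open("w1.pkl","rb"))
print(onz(c,257,200,.195),onz(c,257,202,.195),onz(c,257.5,167,.09))
C=cloud(c)
im=c["img"].astype(int); m=(im[...,2]-im[...,0]>60)&(C[...,2]>.187)&(C[...,2]<.21); print("top",m.sum(),C[m].mean(0))
m=(np.abs(C[...,2]-.09)<.006)&(np.hypot(C[...,0]-.442,C[...,1]-.27)<.07)
P=C[m][:,:2].astype(np.float32);print(cv2.minAreaRect(P),m.sum())
E
```

```text
[0.44281135 0.27256992 0.195     ] [0.4428201  0.27081999 0.195     ] [0.44355975 0.2765504  0.09      ]
top 650 [0.44198165 0.27342774 0.1948059 ]
((0.44192075729370117, 0.2716330885887146), (0.0805276557803154, 0.08005957305431366), 81.8113784790039) 3697
```

```bash
python3 - <<'E'
from h import *
from cell import *
import pickle
move_straight([.442,.272,.146],yaw(0),speed=.1)
print(current_position(),current_contact_force())
gripper_to(0.0,60)
print(current_width(),current_gripper_force(),current_contact_force(),current_position())
move_straight([.442,.272,.28],speed=.1)
print(current_time(),current_position(),current_width(),current_contact_force())
d={n:capture(n) for n in("scene","side")}; pickle.dump(d,open("c1.pkl","wb"))
a=cv2.resize(d["scene"]["img"][80:180,280:360],(400,500),interpolation=2);b=cv2.resize(d["side"]["img"][70:170,190:270],(400,500),interpolation=2)
cv2.imwrite("pics/r1.png",np.hstack([a,b]))
E
```

```text
[0.44237384 0.27223552 0.14654908] [0.77032289 0.91206005 0.2564673 ]
0.25943498091533534 59.99115088954568 [-5.35597519e-01 -2.15662391e-01  1.01514837e-04] [0.44200196 0.27200074 0.14602561]
5.35 [0.4416684  0.27178498 0.27937754] 0.25586839515672233 [ 0.51602705 -0.38296846 -0.95667606]
```

View pics/r1.png

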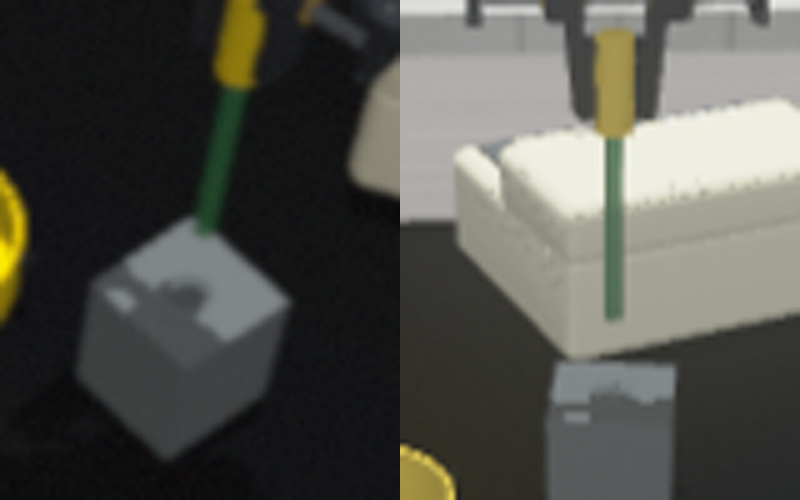

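```bash
cat >stir.py <<'E'
from h import *
from cell import *
DC=np.array([.428,-.275]); R=.049
def P(deg,z): a=np.radians(deg); return [DC[0]+R*np.cos(a),DC[1]+R*np.sin(a),z]
def orange(n="scene"):
    c=capture(n); im=c["img"]; hsv=cv2.cvtColor(im,cv2.COLOR_BGR2HSV)
    m=cv2.inRange(hsv,(5,170,120),(16,255,255)); 
    C=cloud(c); m=(m>0)&(np.hypot(C[...,0]-DC[0],C[...,1]-DC[1])<.075)
    if m.sum()<4: return None
    v,u=np.argwhere(m).mean(0); p=onz(c,u,v,.019)[:2]-DC
    return int(m.sum()),round(float(np.degrees(np.arctan2(p[1],p[0]))),1),round(float(np.hypot(*p)),4)
E
python3 - <<'E'
from stir import *
import pickle
d=pickle.load(open("c1.pkl","rb")); print("tip",tri([d["scene"],d["side"]],[(320.6,126.4),(232.6,133.8)]))
print(orange(),orange("side"))
move_straight(P(-18,.28),speed=.22)
print(current_position(),current_time(),current_contact_force())
print(orange(),orange("side"))
print(move_straight(P(-18,.148),speed=.08,f_stop=6))
print(current_position(),current_time(),current_contact_force())
E
```

```text
tip (array([0.44274514, 0.27244982, 0.13992977]), [np.float64(6.14868809112555e-05), np.float64(6.148688091122998e-05)])
(40, 32.6, 0.0504) None
[ 0.47479319 -0.2894289   0.279988  ] 8.2583 [-0.616874    0.4420774  -0.30206779]
(40, 32.6, 0.0504) (9, 33.7, 0.0492)
False
[ 0.47487534 -0.29029897  0.14839378] 10.1583 [ 0.44341352 -0.31188582 -1.0248779 ]
```

```bash
python3 - <<'E'
from stir import *
for a in range(-6,103,12):
    s=move_straight(P(a,.148),speed=.05,f_stop=12)
    print(a,s,current_contact_force().round(1),end=" ")
    if a in(30,66,102) or s: print(round(current_time(),2),orange(),orange("side"))
    if s: break
c=capture("scene"); cv2.imwrite("pics/s1.png",np.hstack([cv2.resize(c["img"][215:315,130:220],(400,444)),cv2.resize(capture("side")["img"][225:325,200:290],(400,444))]))
E
```

```text
-6 False [-0.2  0.2 -1.4] 6 False [-0.7 -0.1 -0.6] 18 False [-0.4  0.2 -0.4] 30 False [-0.7 -0.1 -0.8] 11.59 None None
42 False [-0.3  0.2 -0.5] 54 False [-0.4  1.  -0.7] 66 False [ 0.2 -0.4  0.6] 12.77 (16, 96.2, 0.0485) None
78 False [-0.1 -0.  -1.6] 90 False [-1.4 -0.2 -0.1] 102 False [-1.2  0.6 -0.3] 13.94 (40, 129.2, 0.053) None
```

View pics/s1.png

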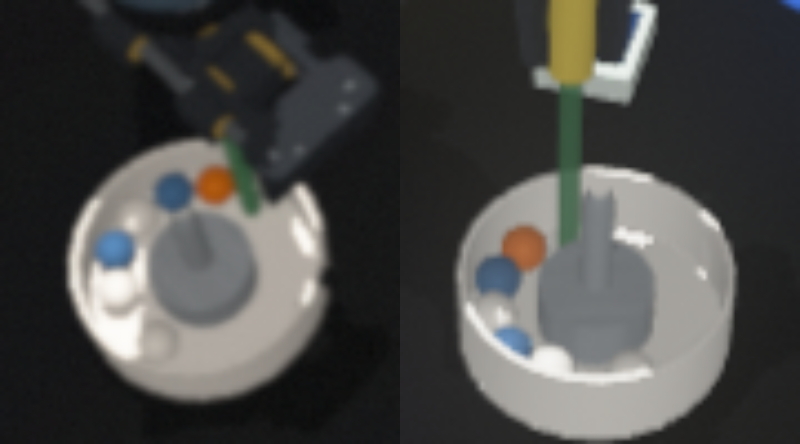

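```bash
python3 - <<'E'
from stir import *
for a in range(114,379,12):
    s=move_straight(P(a,.148),speed=.05,f_stop=12)
    if a%36==30 or s or a>340: print(a,s,current_contact_force().round(1),round(current_time(),2),orange(),orange("side"))
    if s: break
E
```

```text
138 False [-0.4  0.6 -0.9] 15.22 (43, 162.8, 0.0529) None
174 False [ 0.1  0.3 -1.7] 16.39 (46, -161.1, 0.0537) None
210 False [-0.6  0.3  0.2] 17.57 (45, -124.4, 0.0519) None
246 False [-1.   0.5 -0.9] 18.74 (44, -88.8, 0.0515) None
282 False [ 0.1 -0.6  0. ] 19.92 (17, -51.4, 0.0511) None
318 False [ 0.3 -0.1 -0.9] 21.09 None None
342 False [ 0.2 -1.4 -0.5] 21.91 None None
354 False [-0.5 -0.2 -1.2] 22.37 None None
366 False [ 0.   0.6 -1.6] 22.82 None None
378 False [-0.1  0.3 -0.8] 23.28 None None
```

```bash
python3 - <<'E'
from stir import *
import pickle
move_straight(P(388,.148),speed=.05,f_stop=12)
move_straight(P(388,.28),speed=.15)
print(current_time(),orange(),orange("side"))
move_straight([.442,.272,.28],speed=.22)
print(current_time(),current_position(),orange(),orange("side"))
d={n:capture(n) for n in("scene","side")}; pickle.dump(d,open("c2.pkl","wb"))
def z(n,x,y,w=80,h=100): return cv2.resize(d[n]["img"][y:y+h,x:x+w],(w*5,h*5),interpolation=2)
cv2.imwrite("pics/r2.png",np.hstack([z("scene",280,80),z("side",190,70)]))
cv2.imwrite("pics/s2.png",z("scene",135,225))
E
```

```text
24.7333 (37, 49.0, 0.0543) None
27.3667 [0.44219118 0.2711637  0.28001289] (37, 49.3, 0.0543) None
```

View pics/r2.png

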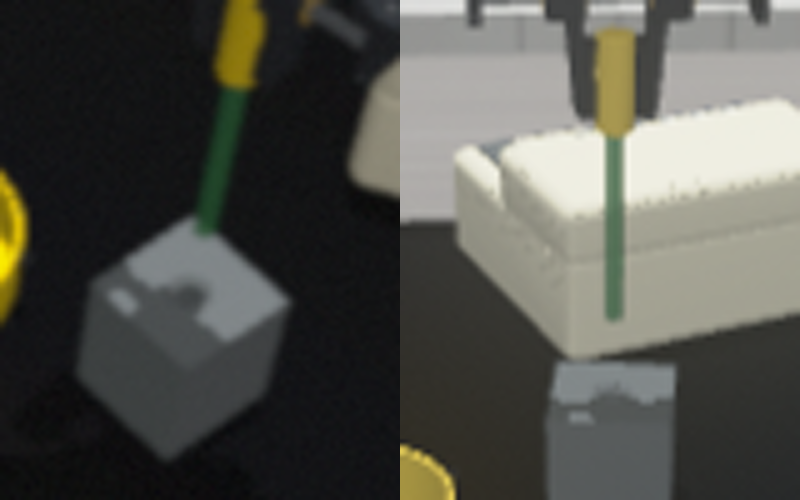

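View pics/s2.png

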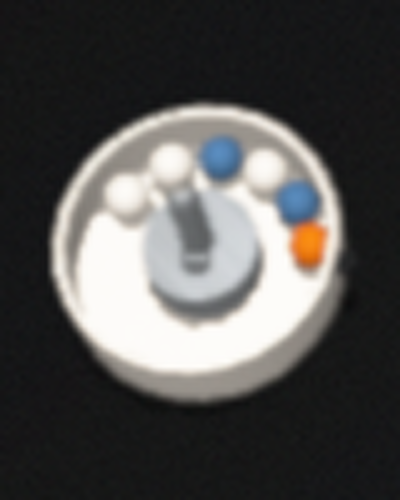

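```bash
python3 - <<'E'
from h import *
from cell import *
print(move_straight([.442,.272,.147],speed=.07,f_stop=8),current_position(),current_contact_force(),current_time())
E
```

```text
False [0.44218237 0.27216843 0.1472922 ] [-0.03801193 -0.35402273 -0.76339568] 29.6167
```

```bash
python3 - <<'E'
from h import *
from cell import *
import pickle
gripper_to(0.8)
move_straight([.442,.272,.25],speed=.15)
c=capture("wrist"); C=cloud(c); im=c["img"].astype(int); m=(im[...,2]-im[...,0]>60)&(C[...,2]>.185)&(C[...,2]<.21)&(np.hypot(C[...,0]-.442,C[...,1]-.272)<.05); print("rod top",m.sum(),C[m].mean(0),C[m].max(0)[2],current_time())
reach([.428,-.29,.25],yaw(0))
c=capture("wrist"); pickle.dump(c,open("wd.pkl","wb"))
C=cloud(c); r=np.hypot(C[...,0]-.428,C[...,1]+.275)
m=(np.abs(C[...,2]-.045)<.003)&(r<.08)&(r>.058); print("rim",m.sum(),circ(C[m][:,:2],.068))
m=(C[...,2]>.095)&(C[...,2]<.106)&(r<.02); print("stem top",m.sum(),C[m].mean(0) if m.any() else 0, current_position(),current_time())
reach([.632,.005,.2],yaw(0))
c=capture("wrist"); pickle.dump(c,open("wc.pkl","wb"))
C=cloud(c); r=np.hypot(C[...,0]-.632,C[...,1]-.0175)
m=(np.abs(C[...,2]-.045)<.003)&(r<.03); print("hub",m.sum(),cv2.minEnclosingCircle(C[m][:,:2].astype(np.float32)),C[m].mean(0))
im=c["img"].astype(int); m=(im[...,0]-im[...,2]>80)&(r<.1)
E=C[m&(np.abs(C[...,2]-.005)<.004)][:,:2].astype(np.float32); print("disc",len(E),cv2.minEnclosingCircle(E),E.mean(0),current_time(),current_position())
cv2.imwrite("pics/wdc.png",np.hstack([cv2.resize(pickle.load(open("wd.pkl","rb"))["img"],(400,300)),cv2.resize(c["img"],(400,300))]))
E
```

```text
rod top 796 [0.44310085 0.27397308 0.19445328] 0.19770799274717485 31.325
rim 1226 (array([ 0.42880191, -0.27315884]), np.float64(0.0017607925616545126))
stem top 81 [ 0.42862443 -0.27219641  0.09757114] [ 0.42862269 -0.28908599  0.24981847] 33.4
hub 784 ((0.6326479911804199, 0.019369347020983696), 0.020052894949913025) [0.63266252 0.02025924 0.04515346]
disc 10650 ((0.6325138807296753, 0.0195913128554821), 0.07636696100234985) [0.6326697  0.02465385] 34.8083 [0.6316858  0.00260581 0.20064227]
```

View pics/wdc.png

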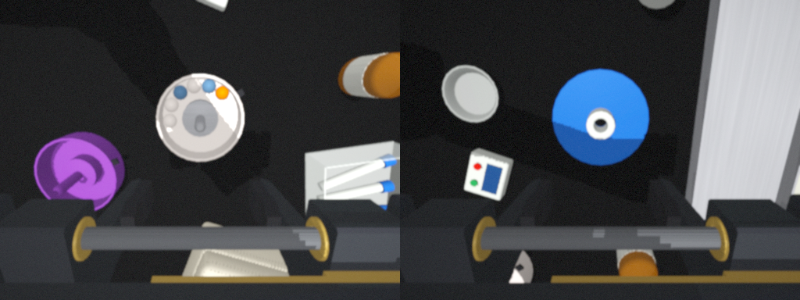

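```bash
python3 - <<'E'
from h import *
from cell import *
import pickle
move_straight([.6327,.0188,.06],yaw(0),speed=.12)
move_straight([.6327,.0188,.012],speed=.06,f_stop=10)
gripper_to(0.0,40); z0=current_position()[2]
print(current_width()*88,current_position(),current_time())
move_straight([.6327,.0188,.152],speed=.1)
move_straight([.4287,-.2738,.152],speed=.15)
print(current_position(),current_contact_force(),current_time())
d={n:capture(n) for n in("scene","side")}; pickle.dump(d,open("c3.pkl","wb"))
def z(n,x,y,w=80,h=100): return cv2.resize(d[n]["img"][y:y+h,x:x+w],(w*5,h*5),interpolation=2)
cv2.imwrite("pics/cv.png",np.hstack([z("scene",130,210),z("side",200,215)]))
for c,nm in((d["scene"],"scene"),(d["side"],"side")):
    im=c["img"].astype(int); C=cloud(c); m=(im[...,0]-im[...,2]>60)&(np.hypot(C[...,0]-.4287,C[...,1]+.2738)<.1)&(C[...,2]>.1)
    P=C[m]; print(nm,m.sum(),np.linalg.lstsq(np.c_[P[:,:2]-[.4287,-.2738],np.ones(len(P))],P[:,2],rcond=None)[0],cv2.minEnclosingCircle(P[:,:2].astype(np.float32)))
E
```

```text
38.86655360884866 [0.63272745 0.01881652 0.01213724] 37.6667
[ 0.42906296 -0.2733372   0.15193373] [ 0.44336082  0.78651615 -2.11061021] 41.7417
scene 1510 [0.07822694 0.01108459 0.14636261] ((0.436692476272583, -0.2725658118724823), 0.08223582059144974)
side 1989 [ 0.00490435 -0.0041142   0.14420987] ((0.4289204180240631, -0.2742308974266052), 0.0752781331539154)
```

View pics/cv.png

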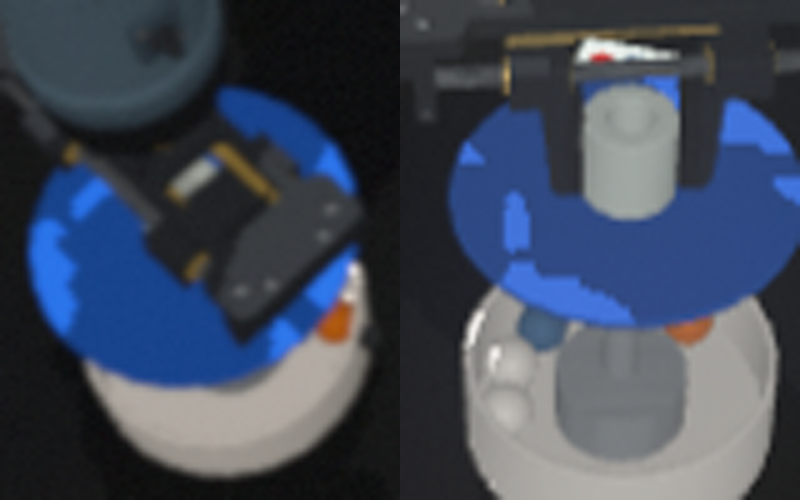

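```bash
python3 - <<'E'
from h import *
from cell import *
s=move_straight([.4285,-.2742,.09],speed=.04,f_stop=5)
print(s,current_position(),current_contact_force(),current_time())
if not s:
    s=move_straight([.4285,-.2742,.055],speed=.03,f_stop=5)
    print(s,current_position(),current_contact_force(),current_time())
E
```

```text
False [ 0.42862779 -0.27426105  0.09017891] [ 0.52274544  0.43676235 -1.74186928] 43.5417
True [ 0.42832776 -0.27409636  0.05701775] [-1.08802317  1.48376221  6.35498424] 44.5583
```

```bash
python3 - <<'E'
from h import *
from cell import *
import pickle
gripper_to(0.75)
move_straight([.4283,-.2741,.2],speed=.1)
reach([.5,-.02,.3],yaw(0))
pause(.3); d={n:capture(n) for n in("scene","side")}
for n,c in d.items():
    im=c["img"].astype(int); C=cloud(c); m=(im[...,0]-im[...,2]>80)&(np.hypot(C[...,0]-.4287,C[...,1]+.2738)<.09)&(C[...,2]>.03)
    P=C[m]; print(n,m.sum(),np.linalg.lstsq(np.c_[P[:,:2]-[.4287,-.2738],np.ones(len(P))],P[:,2],rcond=None)[0],cv2.minEnclosingCircle(P[:,:2].astype(np.float32)))
    k=(im[...,2]-im[...,0]>60)&(np.hypot(C[...,0]-.442,C[...,1]-.271)<.05)&(C[...,2]>.12); print("rod",k.sum(),C[k].mean(0) if k.any() else 0,C[k].max(0) if k.any() else 0)
print(current_time())
cv2.imwrite("pics/end.png",np.hstack([cv2.resize(d["side"]["img"],(800,600))]))
E
```

```text
scene 2392 [ 0.00015978 -0.00093905  0.04904921] ((0.42852768301963806, -0.27361762523651123), 0.07586075365543365)
rod 162 [0.44571074 0.26519194 0.1739402 ] [0.45486656 0.28305094 0.19924855]
side 2283 [-0.00065052 -0.00301024  0.04869969] ((0.4293401837348938, -0.2750670909881592), 0.07582306861877441)
rod 126 [0.44041312 0.26292712 0.16983332] [0.45291777 0.27824872 0.19483192]
48.2
```

View pics/end.png

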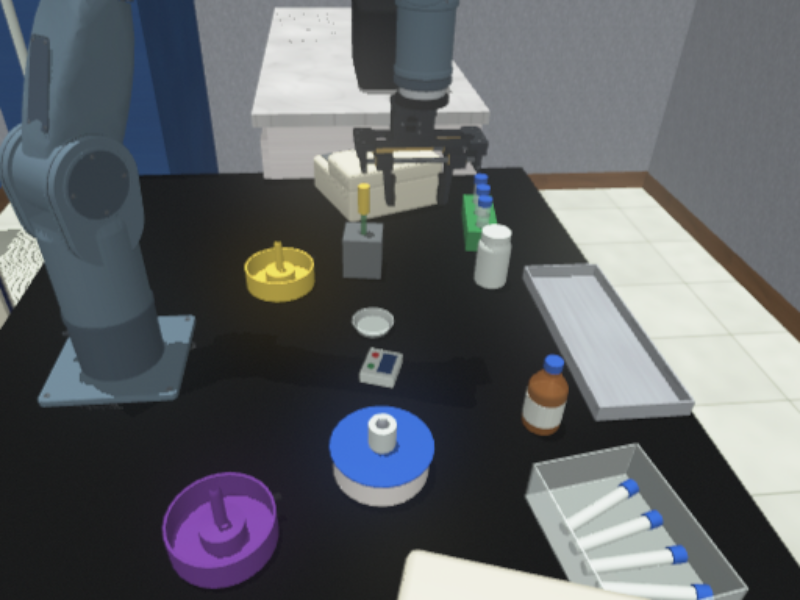

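The cover lies flat on the dish, with its disc top at z≈0.049 and a tilt under 0.004 rad. The rod stands in its stand, its top where it was at the start. The bystanders look undisturbed.

```bash
python3 -c "
from cell import *
print(close_job())"
```

```text
the job is handed in; nothing more can be done
None
```

I handed the job in at about 48 s: the orange bead went once right round the stem, the rod is back upright in its stand, and the cover lies flat on the dish's rim; the judge's result was not shown.

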